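Seat the mixer spindle and hold its set collar on the flat

TASK

Take the spindle from the green rack and plug its square foot fully home into the drive's square chuck, then, with the fingers closed on the shaft so that one of them feels its blue flat, turn it until the flat faces the red pointer, and let go. Then slip the brass collar over the shaft with its set screw towards the flat and finish while holding it there in the fingers, ready for tightening: level, part-way up the shaft with a clear gap above the flange and the shaft's end showing above, the screw's tip pressed against the flat, the flat still facing the pointer. Leave the jar, the pan and the screwdriver where they are.

Things in the scene. Friction and masses are not known exactly. Their poses are not given: they have to be found in the camera images.
- drive: Small white-and-grey mixer drive, fixed, 130 x 130 mm, deck 44 mm high. Origin: centre of its underside, on the vertical axis of its chuck. Its x axis points (level) from the chuck to the side with the red pointer (red bar 28 x 9 mm on the deck, 32 to 60 mm from the axis, and a red patch on that side face); z up. A blue key panel is on the opposite (-x) side.
- socket (a point): Centre of the mouth of the square socket (19.5 mm wide, 32 mm deep) in the chuck, a 46 mm square dark steel block whose top is 80 mm above the bench. x and y along the socket's (and block's) sides, z up. The chuck turns freely either way against 0.06 N m friction and stays put; at the start its x stands 0.5 to 1.05 rad anticlockwise (from above) of the drive's x.
- spindle: Loose steel spindle, 0.2 kg, upright in the green rack. Origin: on its axis at the flange's underside; z up, x out of the flat. Below: foot 18 mm square along x and y, 30 mm long, last 6 mm tapering to 11.6. Above: round flange 36 mm wide, 6 thick, then D-shaft 18 mm in diameter, its end 66 mm above the origin (top 4 chamfered). Seated, flange lies on chuck; it can lean or turn 5 degrees.
- flat: The set-screw flat: blue-inked face on one side of the spindle's shaft, 14 mm wide, 6 to 61 mm above the spindle's origin, 4.5 mm from the axis. Across the flat (flat to round back) the shaft measures 13.5 mm, along it 18 mm. Same origin and axes as the spindle (x out of the flat).
- dot (a point): Small red dot on the rim of the spindle's flange, right below the flat: 16 mm along the spindle's x and 6 mm up from its origin. Same axes as the spindle. When the flat faces the pointer, the dot is on the pointer's side of the axis.
- rack: Green plastic rack, fixed, 70 x 70 mm, 36 mm high, with a 21 mm square hole 32 mm deep in which the spindle's foot stands, the flange lying on its top. Origin: centre of its underside. It may be on either side of the drive.
- collar: Loose square brass set collar, 40 x 40 x 16 mm, about 0.13 kg, lying on the grey pad at the start. Origin: centre of its underside; z up through its bore (diameter 22 mm, right through), x towards its black set screw. The two faces across y are free for the fingers.
- screw: Set screw fixed in the collar along its x axis, 8 mm above its underside: black head 9.6 mm wide, out to 28.5 mm from the bore's axis; tip, 5 mm wide, stands into the bore to 6.8 mm from the axis. The collar thus passes the D-shaft only with the screw to the flat (within about 25 degrees); when centred, the tip is 2.3 mm from the flat. Same origin and axes as the collar.
- pad: Light grey pad, fixed, 100 x 100 mm, 12 mm high, on which the collar lies. Origin: centre of its underside. It may be on either side of the drive.
- jar: Bystander: amber glass jar with white cap, diameter 50 mm, 75 mm high. Origin: centre of its underside.
- pan: Bystander: shallow aluminium sample pan, diameter 90 mm, 16 mm high. Origin: centre of its underside.
- driver: Bystander: red-handled screwdriver lying on the bench, 150 mm long, between the robot and the drive.

How it is judged:
On the way, in this order (a step that is already met when the one before it is completed fails the run):
1. the spindle's foot is fully home in the chuck (z of spindle in the frame of socket between -0.004 and 0.003 m and horizontal distance between spindle and socket below 0.004 m and angle between spindle's own z axis and vertical below 0.12 rad), for 0.2 s.
2. with a finger on the blue flat, the spindle is turned until the flat faces the red pointer (within 11 degrees) (all of step 1 and angle between the x axis of spindle and the x axis of drive, either way round below 0.2 rad and x of dot in the frame of drive above 0.006 m and contact force between the fingers and flat above 0.5 N), for 0.2 s.
3. the spindle is let go and the flat still faces the pointer (all of step 1 and angle between the x axis of spindle and the x axis of drive, either way round below 0.26 rad and x of dot in the frame of drive above 0.006 m and contact force between the fingers and spindle below 0.1 N), for 0.1 s.
At the end, for the whole second after the job is handed in: Spindle home (3 mm), flat facing the pointer within 15 deg. Fingers hold the collar round the shaft, level within 10 deg, screw in line with the flat within 15 deg and pressing on it (over 0.7 N), underside 5 mm or more above the flange, top below the shaft's end (all of step 1 and angle between the x axis of spindle and the x axis of drive, either way round below 0.26 rad and x of dot in the frame of drive above 0.006 m and z of collar in the frame of spindle between 0.011 and 0.05 m and x of collar in the frame of spindle between -0.006 and 0.006 m and y of collar in the frame of spindle between -0.005 and 0.005 m and angle between the x axis of collar and the x axis of spindle, either way round below 0.26 rad and angle between collar's own z axis and vertical below 0.17 rad and contact force between the fingers and collar above 2 N and contact force between screw and flat above 0.7 N); the arm keeps its last pose, push and grip.
It fails at once if the jar is disturbed (moved more than 30 mm) (distance of jar from where it was at the start of the episode above 0.03 m).
It fails at once if the pan is disturbed (moved more than 30 mm) (distance of pan from where it was at the start of the episode above 0.03 m).
It fails at once if the driver is disturbed (moved more than 30 mm) (distance of driver from where it was at the start of the episode above 0.03 m).
It also fails if it takes over 72 s, if anything falls off the work surface, if the arm or the gripper's body presses on something with over 40 N, if the wrist force passes 120 N, or if a joint passes its speed limit or range.

ROBOT

A 7-joint arm with a two-finger parallel gripper is mounted at the origin on the work surface. World frame = base frame: x ahead of the robot, y to its left, z up, the work surface at z = 0. Lengths are in m, angles in rad, forces in N, time in s.
With the tool pointing down it reaches from about 0.425 to 0.875 m from the base axis. Payload 8.4 kg.
Tool frame: the origin (TCP) lies on the front face of the gripper's body, between the roots of the fingers; the fingertips stand 73 mm ahead of it and the grasp point (between the pads) lies ctrl.hold_point_z ahead of it (ctrl.hold_point_z is the distance from the TCP to the grasp point, in m); z points along the fingers, y is the line along which they close (so a half turn about z gives the same grasp; the last joint's range is limited). The gripper opens to 85 mm and grips with 20 to 120 N. Pads are 22 mm wide; open, the fingers measure 114 mm over their backs; the gripper's body (76 mm by 85 mm) begins 54 mm behind the grasp point. The pads swing forward as they close: fully open they stand 13 mm farther back than shut.
Start: joints at [1.003, 0.333, 0.04, 1.465, -0.013, 1.343, -0.059], TCP at [0.294, -0.58, 0.304] pointing down, gripper open.
Joint ranges: [-2.58, 2.58], [-0.38, 2.09], [-1.3, 1.39], [0.25, 2.4], [-1.5, 4.64], [0.08, 2.09], [-2.65, 2.65]. Speed limits (rad/s): [2.22, 2.22, 2.79, 2.79, 3.14, 3.14, 3.14].

INTERFACE

Orientations are given as a 3x3 rotation matrix whose columns are the frame's x, y, z axes.
In Python, from workcell import ctrl gives the robot as it stands. Calls block until the motion is done:
- ctrl.move_ptp(position, orientation): joint-space move of the TCP to a pose.
- ctrl.move_straight(position, frame=None, velocity=0.15, max_force=None): straight line of the TCP; frame=None keeps the orientation; velocity is the mean speed in m/s. With max_force (N) it stops when the force on the tool has changed by that much, and returns True; else False.
- ctrl.movej(angles): joint-space move.
- ctrl.set_gripper(opening): finger opening in m; the grip force is fixed at half the most; returns when the fingers have stopped.
- ctrl.dwell(seconds).
- ctrl.inverse_kinematics(position, orientation): joint angles nearest the present ones, or None.
- ctrl.read_state(): the state.
- ctrl.get_image(name): name is "scene" or "top" or "wrist"; returns the picture (480x640x3 uint8, red, green, blue); there is no depth.
- ctrl.get_calibration(name): a dict with "mtx" (3x3 intrinsics, pixels), "world_from_camera" (4x4, takes a point from camera to world coordinates). Camera axes: x right, y down, z forward; pixel columns grow to the right and rows downward; lengths in m; the calibration is good to about 2 mm. The wrist camera is an equidistant fisheye: a pixel r from the principal point sees the ray r / f radians off the axis. A picture is of the moment at which its call begins: read the wrist's pose just before it. get_calibration takes no time and is no camera call; for the wrist camera it gives the pose at the moment of the call.
A pose or a line that the arm cannot do raises ctrl.Unreachable and nothing moves.
- ctrl.finish_job(): hands the job in; it is judged then, once.
Trained networks look in the newest picture that a camera, given by its name, has taken for a name from the list of things; names that differ only in an ending like _2 or _b are one class to them, and where a whole thing is asked for, a point or a joint stands for the part that bears it (a point fixed in the world has none). Each returns a list of dicts, best first, with "confidence" (0 to 1); they miss things now and then, are a little off and sometimes report something else, mostly with a low value. They report only what shows in the picture. A call takes as long as a camera call.
- ctrl.regions_of(camera, target): "region" (480x640 bool, what is visible of it).
- ctrl.mark_of(camera, target): "xyz" ([x, y, z] in m, in world coordinates, good to about 4 mm: a listed point, or the origin of a listed thing).
The state is a dict: "time_s": time; "q": joint angles; "joint_vel": joint speeds; "effort": joint torques, N m; "ee_pos": TCP position; "eef_rot": TCP orientation; "ft_force": force on the tool from outside, world axes, zero at the start; "torque": the same for the moment, N m; "gripper_width": finger opening in m; "gripper_force": force on a finger pad.
Only numpy, scipy, OpenCV 4.12 (cv2) and the standard library are available. Lean on these libraries where they do the work, as an engineer would, in place of code of your own. Each camera call takes 0.05 s, during which the arm holds its last target. There are 200 camera calls.

## Working session

There is one attempt and no reset: what is moved stays moved. The work goes in short steps, each a Python script; the robot and the scene stay as the last script left them, time stands still between calls to the robot, and variables do not carry over. Pictures are saved under pics/ and viewed, at most 13 in all, crops included, and the job is handed in when it is done.

```bash
mkdir -p pics; ls; python3 - <<'E'
from workcell import ctrl
import cv2,numpy as np
print(ctrl.hold_point_z, ctrl.read_state())
for c in ["top","scene"]:
    im=ctrl.get_image(c); cv2.imwrite(f"pics/{c}0.png",im[:,:,::-1])
    for t in ["drive","socket","spindle","dot","rack","collar","screw","pad","jar","pan","driver"]:
        r=ctrl.mark_of(c,t); print(c,t,[(np.round(a["xyz"],3).tolist(),round(a["confidence"],2)) for a in r[:2]])
E
```

```text
pics
0.0539 {'time_s': 0.0, 'q': array([ 1.00280129,  0.33392262,  0.03983483,  1.46629877, -0.01339351,
        1.34325866, -0.05855019]), 'joint_vel': array([ 1.37741348e-04,  1.61995081e-03, -2.00786539e-03,  2.38449207e-04,
       -8.96611162e-04,  5.12086849e-05, -1.56411902e-03]), 'effort': array([ 1.19096738e-03, -6.58555484e+01,  1.36609789e+00, -4.05551326e+01,
        1.68888608e-02,  1.29516365e-02, -3.25161594e-06]), 'ee_pos': array([ 0.2935253 , -0.57957192,  0.30299958]), 'eef_rot': array([[ 8.92126626e-01,  4.51784686e-01, -8.24349069e-04],
       [ 4.51785426e-01, -8.92125539e-01,  1.39676995e-03],
       [-1.04383585e-04, -1.61852456e-03, -9.99998685e-01]]), 'ft_force': array([-0.76567269,  0.5023731 ,  0.16487287]), 'torque': array([-0.00956177,  0.02184018,  0.01284843]), 'gripper_force': 0.0, 'gripper_width': 0.08537685099179433}
top drive [([0.644, 0.044, -0.002], 0.78), ([0.706, 0.248, 0.0], 0.65)]
top socket [([0.647, 0.042, 0.08], 0.78)]
top spindle [([0.523, -0.239, 0.035], 0.85), ([0.499, 0.237, 0.011], 0.38)]
top dot [([0.536, -0.242, 0.037], 0.82)]
top rack [([0.368, 0.014, 0.003], 0.64), ([0.524, -0.241, -0.003], 0.62)]
top collar []
top screw [([0.649, 0.045, 0.08], 0.45), ([0.499, 0.236, 0.013], 0.39)]
top pad []
top jar [([0.708, 0.25, 0.001], 0.71)]
top pan [([0.644, 0.042, 0.001], 0.74), ([0.679, -0.257, 0.003], 0.6)]
top driver [([0.369, 0.015, 0.003], 0.94)]
scene drive [([0.647, 0.042, 0.002], 0.74)]
scene socket [([0.644, 0.038, 0.08], 0.88)]
scene spindle []
scene dot [([0.539, -0.248, 0.044], 0.66)]
scene rack [([0.522, -0.238, -0.0], 0.9), ([0.679, -0.256, 0.004], 0.62)]
scene collar [([0.495, 0.234, 0.013], 0.58), ([0.645, 0.037, 0.079], 0.37)]
scene screw [([0.498, 0.235, 0.011], 0.56)]
scene pad [([0.483, 0.245, 0.0], 0.79)]
scene jar [([0.705, 0.251, -0.001], 0.69)]
scene pan [([0.681, -0.256, 0.002], 0.81)]
scene driver [([0.371, 0.011, 0.005], 0.82)]
```

View pics/top0.png

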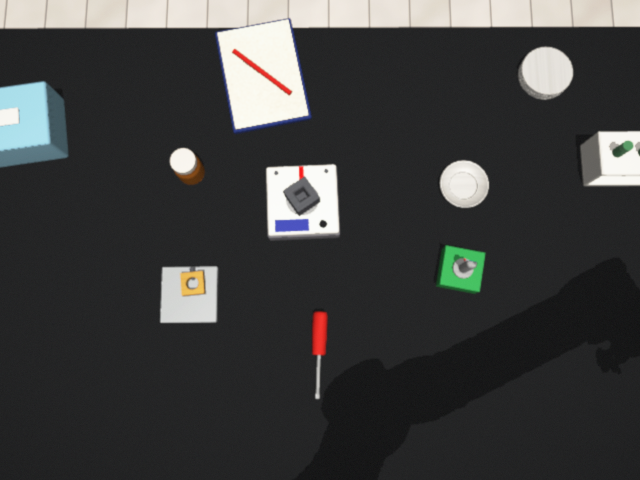

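View pics/scene0.png

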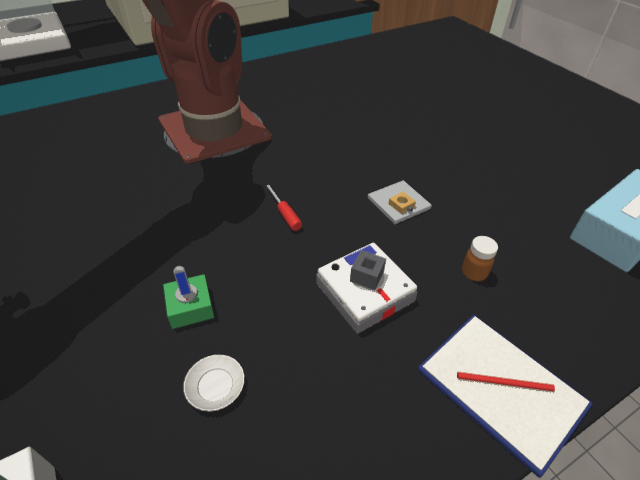

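Top view: image up is world +x. The drive is at (302,201) with its pointer up, the rack and spindle at (463,267), the collar with its screw up at (192,283), the driver at (319,350), the pan at (465,184) and the jar at (187,165). The scene view agrees, with the spindle's flat facing roughly +x. I'll go closer with the wrist camera, rectifying pictures onto a horizontal plane.

```bash
cat > h.py <<'E'
from workcell import ctrl
import cv2, numpy as np
def R(th):  # tool down, closing axis (y) at world angle th
    c,s=np.cos(th),np.sin(th); return np.array([[-s,c,0],[c,s,0],[0,0,-1.]])
def snap(name="wrist"):
    K=ctrl.get_calibration(name); return ctrl.get_image(name),K
def rect(im,K,cx,cy,h,size=.16,n=400):
    """metric map of plane z=h: image up=+x, left=+y"""
    M=K["mtx"]; T=np.linalg.inv(K["world_from_camera"])
    v,u=np.mgrid[0:n,0:n]; s=size/n
    P=np.stack([cx-(v-n/2)*s, cy-(u-n/2)*s, np.full(u.shape,h)],-1)@T[:3,:3].T+T[:3,3]
    rr=np.hypot(P[...,0],P[...,1]); th=np.arctan2(rr,P[...,2]); k=th/np.maximum(rr,1e-9)
    return cv2.remap(im,(M[0,0]*k*P[...,0]+M[0,2]).astype(np.float32),(M[1,1]*k*P[...,1]+M[1,2]).astype(np.float32),cv2.INTER_LINEAR)
def save(im,f): cv2.imwrite(f"pics/{f}.png",np.ascontiguousarray(im[:,:,::-1]))
def marks(c,ts):
    for t in ts: print(c,t,[(np.round(a["xyz"],4).tolist(),round(a["confidence"],2)) for a in ctrl.mark_of(c,t)[:2]])
def st():
    s=ctrl.read_state(); print("t",round(s["time_s"],2),"p",np.round(s["ee_pos"],4),"q",np.round(s["q"],2),"F",np.round(s["ft_force"],1),"T",np.round(s["torque"],2),"w",round(s["gripper_width"],4),"gf",round(s["gripper_force"],1)); return s
E
python3 - <<'E'
from h import *
ctrl.move_ptp([.645-.02,.042,.30],R(np.pi/2)); st()
im,K=snap(); print(np.round(K["world_from_camera"],3)); np.savez("drive.npz",im=im,**K); marks("wrist",["drive","socket","collar","screw","pad"])
a=rect(im,K,.645,.042,.08)
ctrl.move_ptp([.523,-.24,.26],R(-.2)); st()
im,K=snap(); np.savez("spin.npz",im=im,**K);marks("wrist",["spindle","dot","rack"])
b=rect(im,K,.525,-.24,.036)
save(np.hstack([a,b]),"w1")
E
```

```text
t 3.7 p [0.6252 0.0407 0.2999] q [ 0.37  0.36 -0.65  1.5   0.22  1.35  1.27] F [0.4 0.4 0.4] T [-0.01 -0.03  0.02] w 0.0856 gf 0.0
[[ 0.003  0.961  0.275  0.555]
 [ 1.    -0.003 -0.     0.041]
 [ 0.001  0.275 -0.962  0.369]
 [ 0.     0.     0.     1.   ]]
wrist drive [([0.6463, 0.0395, 0.0013], 0.78), ([0.6426, 0.0439, 0.0839], 0.25)]
wrist socket [([0.644, 0.041, 0.0809], 0.66), ([0.4947, 0.2373, 0.0139], 0.36)]
wrist collar [([0.4966, 0.2374, 0.0153], 0.56)]
wrist screw []
wrist pad [([0.4788, 0.2447, 0.0012], 0.62)]
t 5.16 p [ 0.5237 -0.2388  0.2602] q [ 0.62  0.23 -0.31  1.7   0.07  1.23  0.1 ] F [-0.2  0.1  1.2] T [ 0.01 -0.02  0.01] w 0.0851 gf 0.0
wrist spindle [([0.518, -0.2385, 0.0418], 0.64)]
wrist dot [([0.5344, -0.2414, 0.0434], 0.96)]
wrist rack [([0.5207, -0.2437, 0.002], 0.77)]
```

View pics/w1.png

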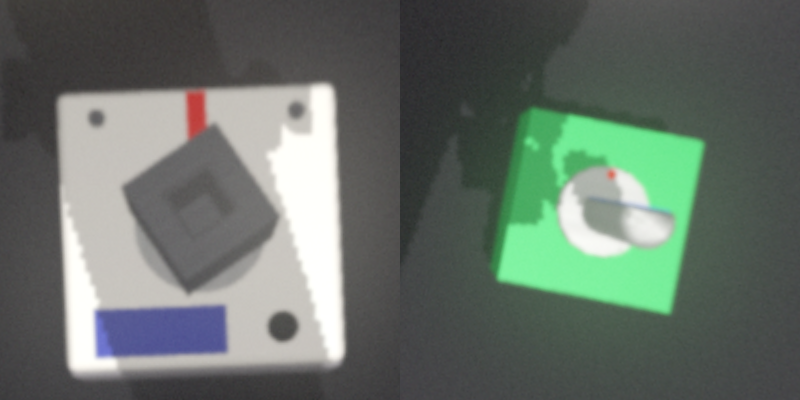

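The rectified pictures (0.4 mm/px) give these values:
- **Drive:** x axis at about +2.3°. The chuck top corners at (216,123), (123,187) and (278,216) put the chuck at about +34°, centred near (0.644, 0.041).
- **Spindle:** flange centre at (604,211) and dot at (611,174), so the flat points to about -10.5°, at about (0.520, -0.2405).

Next I grip across the flat, lift and look.

```bash
python3 - <<'E'
from h import *
c=[.520,-.2405]
ctrl.move_ptp([*c,.19],R(-.185))
ctrl.move_straight([*c,.127],max_force=8); 
ctrl.set_gripper(0.0); s=st()
ctrl.move_straight([*s["ee_pos"][:2],.24]); st()
ctrl.move_ptp([.644,.041,.24],R(.594)); st()
im,K=snap(); np.savez("held.npz",im=im,**K); save(im,"w2"); marks("wrist",["spindle","dot","socket","drive"])
E
```

```text
t 6.97 p [ 0.5201 -0.2406  0.1272] q [ 0.61  0.36 -0.3   1.83  0.12  0.97  0.07] F [-0.5  0.2  2.8] T [0.07 0.15 0.  ] w 0.012 gf 58.5
t 7.87 p [ 0.5195 -0.2404  0.2388] q [ 0.62  0.24 -0.31  1.73  0.08  1.19  0.11] F [-1.1  0.4 -1.7] T [0.02 0.03 0.04] w 0.0125 gf 58.4
t 9.04 p [0.644  0.0383 0.2397] q [ 0.29  0.42 -0.55  1.53  0.23  1.25  0.3 ] F [ 0.2 -1.1 -2.9] T [-0.07 -0.02  0.04] w 0.0123 gf 58.3
wrist spindle [([0.644, 0.0396, 0.1531], 0.92)]
wrist dot [([0.6562, 0.0509, 0.1524], 0.58)]
wrist socket [([0.6431, 0.0398, 0.0835], 0.79)]
wrist drive [([0.6465, 0.0373, 0.0011], 0.78)]
```

View pics/w2.png

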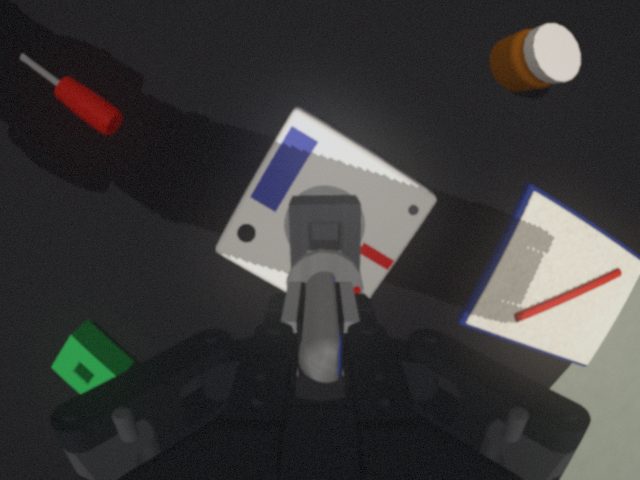

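The spindle is held with its blue flat to the right. The chuck's mouth is at about (325,235) with its sides parallel to the foot, and the flange is centred at column 325. Next I check the socket centre from this picture, then insert with a force stop.

```bash
python3 - <<'E'
from h import *
d=np.load("held.npz"); W=d["world_from_camera"];M=d["mtx"]
def ray(px,h):
    v=np.array([(px[0]-M[0,2])/M[0,0],(px[1]-M[1,2])/M[1,1]]);r=np.hypot(*v)
    w=W[:3,:3]@np.array([*(v/r*np.sin(r)),np.cos(r)]); return W[:3,3]+w*(h-W[2,3])/w[2]
A,B=ray((290,197),.08),ray((360,196),.08); e=(B-A)/np.linalg.norm(B-A); n=np.array([-e[1],e[0],0])
print("edge",np.round(A,4),np.round(B,4),np.degrees(np.arctan2(e[1],e[0])),np.linalg.norm(B-A))
print("mid+-23",(A+B)/2+.023*n,(A+B)/2-.023*n)
p=[.6443,.0408]
ctrl.move_straight([*p,.215]); ctrl.dwell(.3); st()
hit=ctrl.move_straight([*p,.172],velocity=.03,max_force=12); print(hit); st()
E
```

```text
edge [0.6115 0.0526 0.08  ] [0.6476 0.0776 0.08  ] 34.65886321932209 0.04386176001488581
mid+-23 [0.61643609 0.08403075 0.08      ] [0.64259578 0.04619333 0.08      ]
t 9.91 p [0.6446 0.0409 0.2157] q [ 0.28  0.44 -0.55  1.56  0.24  1.21  0.29] F [ 0.4  0.3 -2.7] T [-0.01 -0.03  0.01] w 0.0123 gf 58.5
False
t 11.49 p [0.6443 0.0408 0.1721] q [ 0.28  0.48 -0.54  1.6   0.26  1.13  0.27] F [-0.4 -0.3 -2.5] T [-0.06  0.11  0.03] w 0.0126 gf 58.4
```

```bash
python3 - <<'E'
from h import *
p=[.6443,.0408]
print(ctrl.move_straight([*p,.165],velocity=.015,max_force=8)); s=st(); z=s["ee_pos"][2]
ctrl.dwell(.3)
for a in np.linspace(.594,.04,5)[1:]:
    ctrl.move_straight([*p,z],R(a),velocity=.05)
    s=st()
ctrl.dwell(.5); st()
im,K=snap("scene"); save(im[200:360,280:460],"x"); 
im,K=snap(); save(im,"w3"); marks("wrist",["spindle","dot"])
E
```

```text
True
t 11.75 p [0.6444 0.0407 0.1712] q [ 0.28  0.48 -0.54  1.6   0.26  1.13  0.27] F [-1.5 -0.4  5.6] T [-0.03  0.36  0.  ] w 0.0121 gf 59.3
t 12.34 p [0.644  0.0406 0.1712] q [ 0.26  0.47 -0.51  1.6   0.25  1.13  0.15] F [-4.1 -1.8  1.7] T [-0.28  0.88  0.02] w 0.0125 gf 58.8
t 12.63 p [0.644  0.0408 0.1712] q [ 0.24  0.47 -0.48  1.61  0.23  1.13  0.02] F [-5.4 -1.2  2. ] T [-0.22  1.24  0.02] w 0.0122 gf 58.9
t 12.93 p [0.644  0.0409 0.1712] q [ 0.22  0.46 -0.46  1.61  0.22  1.12 -0.11] F [-4.8 -0.3  2.7] T [-0.21  1.23  0.04] w 0.012 gf 59.0
t 13.22 p [0.644  0.0411 0.1713] q [ 0.2   0.46 -0.43  1.61  0.21  1.12 -0.24] F [-5.7 -0.1  2.8] T [-0.08  1.31 -0.03] w 0.0119 gf 59.1
t 13.72 p [0.644  0.0411 0.1712] q [ 0.2   0.46 -0.43  1.61  0.21  1.12 -0.24] F [-6.4 -0.   3.4] T [-0.08  1.35  0.03] w 0.0123 gf 59.1
wrist spindle [([0.6456, 0.0435, 0.0846], 0.68)]
wrist dot [([0.6604, 0.0438, 0.09], 0.71)]
```

View pics/w3.png

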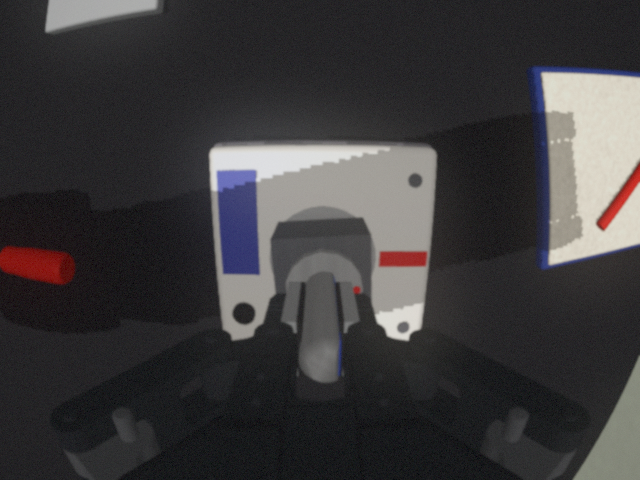

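Flat (blue edge at (341,355)) and dot (357,290) now face the pointer's side. The drive's edges are parallel to the picture, so the angle is right. A 6 N side force shows my x is slightly too big, so I'll relax it, release, then look from above.

```bash
python3 - <<'E'
from h import *
s=ctrl.read_state(); p=np.array([.6443,.0408,s["ee_pos"][2]])
for i in range(3):
    p[0]-=.0006; ctrl.move_straight(p,velocity=.02); ctrl.dwell(.15); s=st()
    if s["ft_force"][0]>-1.5: break
print(p)
ctrl.set_gripper(.085); ctrl.dwell(.2); st()
ctrl.move_straight([p[0],p[1],.26]); 
ctrl.move_ptp([.58,.041,.30],R(np.pi/2)); ctrl.dwell(.2)
im,K=snap(); np.savez("rel.npz",im=im,**K); marks("wrist",["spindle","dot","socket"])
a=rect(im,K,.645,.042,.086,.12)
ctrl.move_ptp([.497,.236,.22],R(np.pi/2)); ctrl.dwell(.2); st()
im,K=snap(); np.savez("col.npz",im=im,**K); marks("wrist",["collar","screw","pad"])
save(np.hstack([a,rect(im,K,.497,.236,.028,.12)]),"w4")
E
```

```text
t 14.32 p [0.6438 0.0411 0.1712] q [ 0.2   0.46 -0.43  1.61  0.21  1.12 -0.24] F [-2.1  0.9  0.1] T [0.2  0.7  0.06] w 0.0125 gf 58.9
t 14.72 p [0.6434 0.041  0.1713] q [ 0.2   0.46 -0.43  1.61  0.21  1.12 -0.24] F [ 1.3  2.5 -2.7] T [ 0.44 -0.15  0.05] w 0.0123 gf 58.6
[0.6431     0.0408     0.17124136]
t 15.62 p [0.6431 0.0408 0.1712] q [ 0.2   0.46 -0.43  1.61  0.21  1.12 -0.24] F [-0.1 -0.  -0.2] T [0.06 0.03 0.04] w 0.0849 gf 0.0
wrist spindle [([0.645, 0.0434, 0.0848], 0.68), ([0.4793, 0.246, 0.0003], 0.33)]
wrist dot [([0.6578, 0.0415, 0.087], 0.79)]
wrist socket []
t 19.21 p [0.4982 0.2346 0.2204] q [ 0.18  0.29 -0.82  1.78  0.23  1.17  0.86] F [0.3 0.5 0.5] T [ 0.01 -0.01  0.05] w 0.0849 gf 0.0
wrist collar [([0.4974, 0.2367, 0.0155], 0.59)]
wrist screw [([0.4957, 0.2337, 0.0134], 0.48)]
wrist pad []
```

View pics/w4.png

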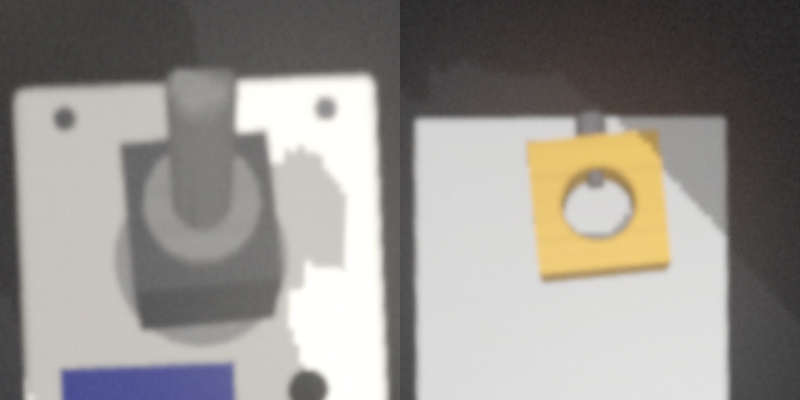

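Left: the flange is flat on the chuck, centred at (202,204), with the shaft upright. Right: the collar's bore centre is at (598,203) and it is yawed about +5°, with the screw up.

When gripped across the flat, the spindle's axis is 2.25 mm ahead of the TCP, so the axis is at about (0.6453, 0.0412). The camera therefore reads about 1.5 mm low in x, and I apply the same correction to the collar.

```bash
python3 - <<'E'
from h import *
c=[.4975,.2364]; a=.09+np.pi/2
ctrl.move_ptp([*c,.15],R(a)); ctrl.set_gripper(.06)
print(ctrl.move_straight([*c,.085],velocity=.08,max_force=6)); st()
ctrl.set_gripper(.02); st()
ctrl.move_straight([*c,.25]); 
ctrl.move_ptp([.6453,.0411,.25],R(.04+np.pi/2)); ctrl.dwell(.3); st()
im,K=snap(); np.savez("ch.npz",im=im,**K); save(im,"w5"); marks("wrist",["collar","spindle","screw","dot"])
E
```

```text
False
t 21.13 p [0.4978 0.2366 0.0854] q [ 0.11  0.47 -0.76  1.89  0.4   0.93  0.83] F [-0.2  0.5  0.5] T [ 0.05 -0.01  0.  ] w 0.0602 gf 0.0
t 21.45 p [0.498  0.2367 0.0859] q [ 0.11  0.47 -0.76  1.89  0.4   0.93  0.83] F [-0.4 -1.4  6.8] T [-0.07  0.24  0.02] w 0.0382 gf 61.0
t 23.97 p [0.645  0.0423 0.2503] q [ 0.39  0.45 -0.7   1.51  0.29  1.29  1.27] F [-0.1  0.4 -1.5] T [-0.07  0.   -0.05] w 0.0386 gf 60.3
wrist collar [([0.6446, 0.0422, 0.1783], 0.92)]
wrist spindle [([0.6447, 0.0421, 0.0851], 0.77)]
wrist screw []
wrist dot []
```

View pics/w5.png

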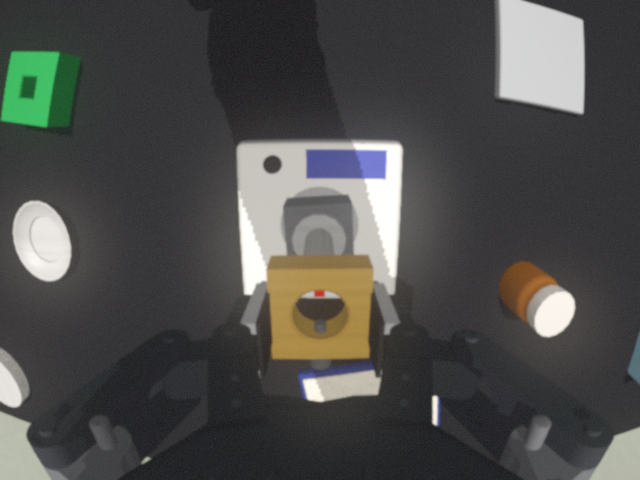

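The collar is held level and square, bore centre at about (320,312), with the shaft below it on column 319 and the screw to the pointer side. I descend with a force guard.

```bash
python3 - <<'E'
from h import *
p=[.645,.0418]
ctrl.move_straight([*p,.228],velocity=.08); ctrl.dwell(.3); st()
print(ctrl.move_straight([*p,.184],velocity=.03,max_force=5)); ctrl.dwell(.2); st()
im,K=snap(); save(im,"w6"); marks("wrist",["collar","spindle"])
E
```

```text
t 24.94 p [0.6452 0.0419 0.2284] q [ 0.39  0.46 -0.69  1.54  0.3   1.25  1.26] F [-1.   0.  -0.6] T [ 0.04  0.03 -0.02] w 0.0389 gf 60.3
False
t 26.76 p [0.645  0.0418 0.1841] q [ 0.38  0.5  -0.68  1.58  0.33  1.18  1.24] F [-0.9  1.2 -1.1] T [-0.01 -0.04  0.02] w 0.0385 gf 60.3
wrist collar [([0.6439, 0.0431, 0.1148], 0.79), ([0.7079, 0.2497, 0.0044], 0.4)]
wrist spindle [([0.6848, -0.2568, 0.0033], 0.62)]
```

View pics/w6.png

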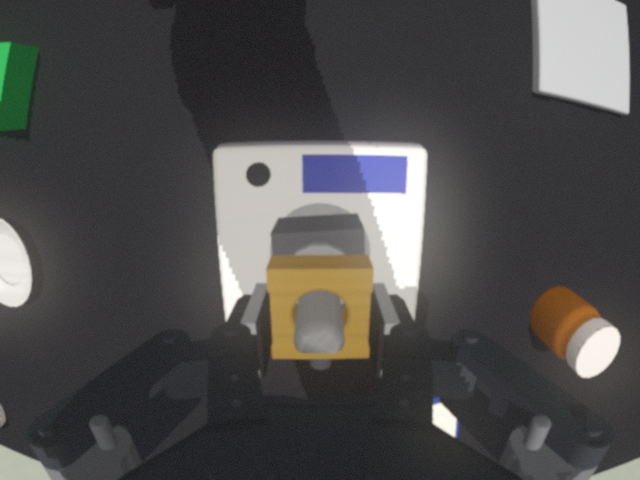

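The shaft's end (319,320) is through the bore with no contact force. Now I pull the collar towards -x so the screw tip presses on the flat.

```bash
python3 - <<'E'
from h import *
u=-np.array([np.cos(.04),np.sin(.04),0]); p0=np.array([.645,.0418,.184])
F0=ctrl.read_state()["ft_force"]
print(ctrl.move_straight(p0+.006*u,velocity=.01,max_force=5)); ctrl.dwell(.3); s=st()
for i in range(6):
    F=(s["ft_force"]-F0)@-u; print("press",F)
    if F>4: break
    p=s["ee_pos"]+.0006*u; ctrl.move_straight(p,velocity=.01); ctrl.dwell(.3); s=st()
ctrl.dwell(1); st(); marks("wrist",["collar","dot"]); im,K=snap("scene"); save(cv2.resize(im[190:350,280:460],None,fx=3.3,fy=3.3,interpolation=2),"s7"); im,K=snap(); marks("wrist",["collar","dot"]); save(im,"w7")
E
```

```text
False
t 27.96 p [0.6394 0.0417 0.1844] q [ 0.38  0.49 -0.68  1.6   0.33  1.17  1.24] F [5.2 1.7 3.4] T [ 0.26 -1.18  0.01] w 0.0384 gf 60.7
press 5.803537258714332
t 28.96 p [0.6394 0.0417 0.1844] q [ 0.38  0.49 -0.68  1.6   0.33  1.17  1.24] F [5.6 1.5 2. ] T [ 0.21 -1.14 -0.01] w 0.0389 gf 60.7
wrist collar [([0.6439, 0.0431, 0.1148], 0.79), ([0.7079, 0.2497, 0.0044], 0.4)]
wrist dot []
wrist collar [([0.6391, 0.043, 0.1115], 0.89)]
wrist dot []
```

View pics/s7.png

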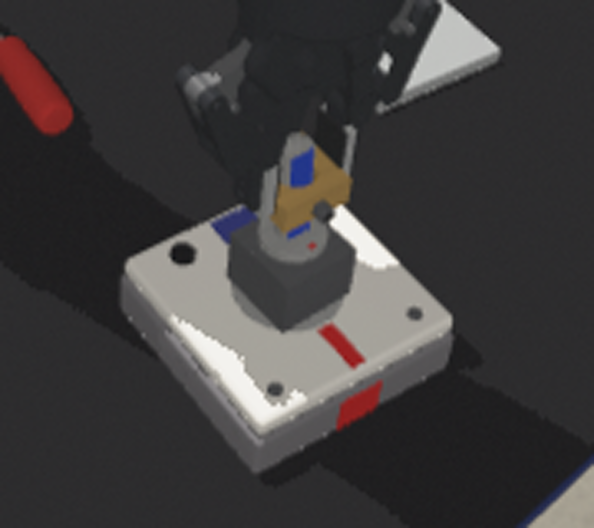

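View pics/w7.png

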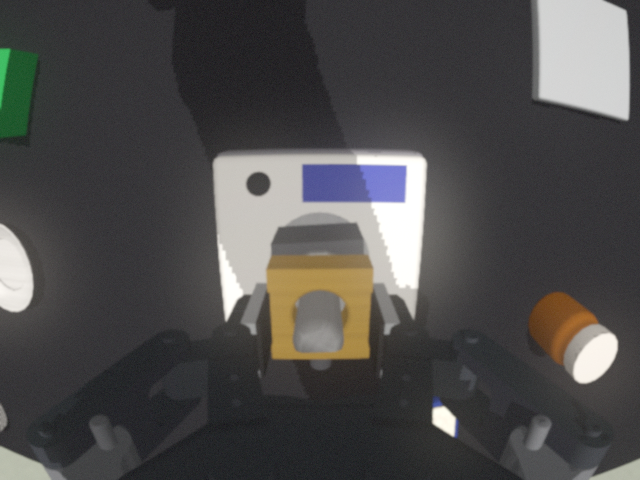

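The shaft is through the collar and the screw is over the blue flat, which faces the pointer, with blue showing above and below. But a 5.6 mm shift suggests the spindle is leaning to its stop. I'll back off, go 11 mm lower for a shorter lever, and press in small steps.

```bash
python3 - <<'E'
from h import *
u=-np.array([np.cos(.04),np.sin(.04),0]); p0=np.array([.645,.0418,.184])
ctrl.move_straight(p0,velocity=.03)
p0[2]=.173; print(ctrl.move_straight(p0,velocity=.03,max_force=6)); ctrl.dwell(.3); st()
f=lambda:np.mean([(ctrl.dwell(.04),ctrl.read_state()["ft_force"])[1] for _ in range(6)],0)
ctrl.move_straight(p0-.0005*u,velocity=.01); F0=f()
for d in np.arange(0,.0066,.0006):
    ctrl.move_straight(p0+d*u,velocity=.01); ctrl.dwell(.2); dF=f()-F0
    print(round(d*1e3,1),np.round(dF,2),"press",round(dF@-u,2))
    if dF@-u>3: break
im,K=snap(); save(im,"w8"); marks("wrist",["collar","spindle"]); st()
E
```

```text
False
t 30.43 p [0.6451 0.0418 0.1732] q [ 0.37  0.51 -0.68  1.59  0.34  1.16  1.23] F [-0.5  0.1 -1.6] T [0.   0.02 0.01] w 0.0383 gf 60.3
0.0 [ 0.36 -0.4   0.02] press 0.34
0.6 [-0.07 -0.23 -0.31] press -0.08
1.2 [-0.15  0.24 -0.39] press -0.14
1.8 [-0.04  0.18 -0.06] press -0.03
2.4 [ 1.67 -0.1   0.41] press 1.67
3.0 [ 1.86 -0.08  1.47] press 1.86
3.6 [2.   0.38 1.11] press 2.01
4.2 [ 2.95 -0.2   1.84] press 2.94
4.8 [4.7  0.37 1.31] press 4.72
wrist collar [([0.6397, 0.0429, 0.1029], 0.79)]
wrist spindle [([0.6397, 0.0426, 0.1013], 0.62)]
t 37.38 p [0.6404 0.0416 0.1731] q [ 0.38  0.5  -0.68  1.61  0.34  1.15  1.23] F [ 5.6  0.7 -0.3] T [ 0.08 -1.09 -0.01] w 0.0384 gf 60.4
```

The profile is clear: contact at about 2 mm, a plateau of about 1.9 N between 2.4 and 3.6 mm, and the lean stop at about 4 mm. I'll back off, press to 3.1 mm (small lean, steady push) and check.

```bash
python3 - <<'E'
from h import *
u=-np.array([np.cos(.04),np.sin(.04),0]); p0=np.array([.645,.0418,.173])
f=lambda:np.mean([(ctrl.dwell(.04),ctrl.read_state()["ft_force"])[1] for _ in range(10)],0)
ctrl.move_straight(p0,velocity=.02); ctrl.dwell(.2); F0=f()
ctrl.move_straight(p0+.0031*u,velocity=.01); ctrl.dwell(.3); 
for _ in range(2): print(np.round((f()-F0),2)); ctrl.dwell(.5)
im,K=snap("scene"); save(cv2.resize(im[190:350,280:460],None,fx=3.3,fy=3.3,interpolation=2),"s9"); marks("scene",["collar","dot","screw"]); st()
E
```

```text
[2.29 0.36 1.37]
[2.6  0.59 1.25]
scene collar [([0.5229, -0.2399, -0.0017], 0.26)]
scene dot [([0.6602, 0.0422, 0.0878], 0.61)]
scene screw [([0.6444, 0.0391, 0.0968], 0.53)]
t 41.17 p [0.6419 0.0416 0.173 ] q [ 0.38  0.51 -0.68  1.6   0.34  1.15  1.23] F [1.9 0.4 0.3] T [ 0.01 -0.52  0.03] w 0.0386 gf 60.4
```

View pics/s9.png

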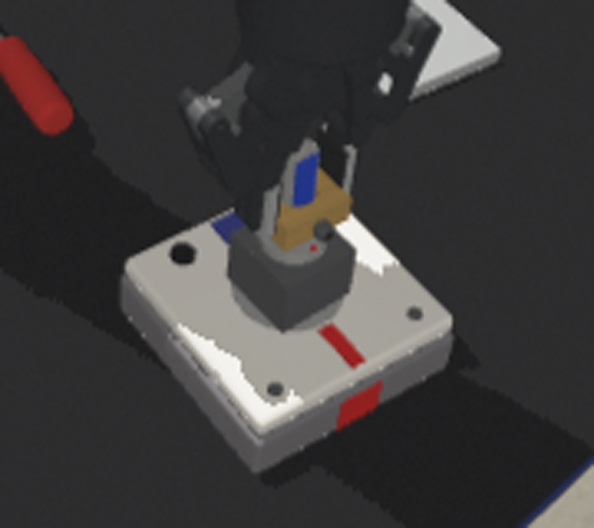

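The collar is level, the screw and dot point to the red pointer, blue shows above the collar, and the push is steady at about 2.3 N with the underside about 17–20 mm above the spindle's origin. Handing in.

```bash
python3 -c "
from h import *
print(ctrl.finish_job())"
```

```text
the job is handed in; nothing more can be done
None
```

I handed the job in at about 41 s: spindle seated with its flat facing the pointer, collar held level part-way up the shaft, and the screw tip pressing on the flat at about 2 N; no verdict came back.

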